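Set the saw fence dial to the red line and confirm

ROBOT

A 6-joint arm with a two-finger parallel gripper is mounted at the origin on the work surface. World frame = base frame: x ahead of the robot, y to its left, z up, the work surface at z = 0. Lengths are in mm, angles in rad, forces in N, time in s.
With the tool pointing down it reaches from about 425 to 925 mm from the base axis. Payload 12.5 kg.
Tool frame: the origin (TCP) lies on the centre line of the jaws, within the pads' length; the fingertips stand 22 mm ahead of it and the grasp point (between the pads) lies 3 mm ahead of it; z points along the fingers, y is the line along which they close (so a half turn about z gives the same grasp; the last joint's range is limited). The gripper opens to 85 mm and grips with 20 to 120 N. Pads are 22 mm wide; open, the fingers measure 114 mm over their backs; the gripper's body (76 mm by 85 mm) begins 54 mm behind the grasp point. The pads swing forward as they close: fully open they stand 13 mm farther back than shut.
Start: joints at [1.191, 0.491, 1.559, -0, 1.092, -0.106], TCP at [168.976, 601.739, 253.327] pointing down, gripper open.
Joint ranges: [-3.1, 3.1], [-0.84, 2.19], [0.05, 2.79], [-1.13, 4.28], [0.06, 2.93], [-2.69, 2.69]. Speed limits (rad/s): [2.22, 2.22, 2.79, 3.14, 3.14, 3.14].

INTERFACE

Orientations are given as a 3x3 rotation matrix whose columns are the frame's x, y, z axes.
In Python, from plant import bot gives the robot as it stands.
- The arm moves only by the shell command python3 -m inch 'ROWS' [OPENING] [FORCE]. ROWS is JSON, a list of rows, each a list of 6 numbers: the shift along the world's x, y, z in m, then the turn, a rotation vector about the world's x, y, z in degrees. In form: [[x, y, z, rx, ry, rz], ...]. A call has 1 to 12 rows; each row is the pose to reach, as a shift and turn from the pose commanded when the call began; what a row does not reach only later rows make up. A row lasts 1/12 s, in which the tool goes at most 41.7 mm and 7.16 degrees, less where a joint would pass 70% of its speed; a pose out of reach is approached as far as the arm can. A call with a gripper value outside its range is refused whole. OPENING is the opening, from 0 (shut) to 1 (fully open), set as the call begins (- or left out, the last holds). The fingers move at their own pace and stop on an object; FORCE is the grip in N (left out, the last holds). Time passes only in rows, so rows that repeat a pose let the fingers close. It gives the time, the measured TCP pose, the force, the opening and the grip force at its end, in the units of the state.
- bot.read_state(): the state, without advancing time (a new reading comes with each control period).
- bot.grab_frame(name): name is "scene" or "top"; returns the picture (480x640x3 uint8, blue, green, red); there is no depth.
- bot.calibration(name): a dict with "camera_matrix" (3x3 intrinsics, pixels), "k1" (the pictures are not rectified: a ray, as slopes to the right and down, at radius r is drawn at 1 + k1 r^2 times it, then the intrinsics apply), "eye" and "orientation" of the camera in the world. Camera axes: x right, y down, z forward; pixel columns grow to the right and rows downward; lengths in mm; the calibration is good to about 2 mm. A picture is of the moment at which its call begins. calibration takes no time and is no camera call.
- bot.close_job(): hands the job in; it is judged then, once.
The state is a dict: "time_s": time; "joint_positions": joint angles; "joint_vel": joint speeds; "effort": joint torques, N m; "position": TCP position; "tool_rot": TCP orientation; "wrist_force": force on the tool from outside, world axes, zero at the start; "torque": the same for the moment, N m; "opening": finger opening in mm; "grasp_force": force on a finger pad.
Only numpy, scipy, OpenCV 4.12 (cv2) and the standard library are available. Lean on these libraries where they do the work, as an engineer would, in place of code of your own. Each camera call takes 0.05 s, during which the arm holds its last target. There are 200 camera calls.

TASK

Set the saw's fence: push the yellow finger peg round with a fingertip (either way), without pinching or forcing it, until the white index mark on the black dial lines up with the red line on the scale ring. Leave the dial there, then press the green confirm button fully down (never while the mark is off the line) and let go. Do not pick up, tip or shift the little wooden house, the wood offcut or the glue bottle standing around the unit.

Things in the scene. Friction and masses are not known exactly. Their poses are not given: they have to be found in the camera images.
- unit: Grey box 195 x 270 x 50 mm tall (x, y, z) fixed to the table; origin: centre of its underside, z up. On its top, the dial's axis stands at x 0, y +40 mm, the green button at x 0, y -95 mm. Flat round the dial lies a locked aluminium scale ring, 180 mm diameter, with black ticks every 10 degrees and one red line.
- dial: Black dial, 130 mm diameter, 14 mm thick, flat on the unit. Origin on its vertical axis at its underside, 50 mm above the table; +x points to the white index mark, z up. Turns either way over half a turn from any start with no stop, and stays where left (friction about 0.1 N m, 2 N at the peg; no spring or detents). Carries the yellow peg at x -50 mm, opposite the mark.
- index (a point): Outer end of the white index mark on the dial (a white line 5 mm wide, 40 mm long, radial): 66 mm from the dial's axis, 64 mm above the table; its turn about the axis is the dial's.
- target (a point): Inner end of the red target line on the scale ring (5 mm wide, radial, from the dial's edge outwards): 66 mm from the dial's axis, about 52 mm above the table. When index mark and red line are in line this point is directly below the index point.
- peg_top (a point): Centre of the top of the upright yellow finger peg, 14 mm diameter, 40 mm tall, fixed on the dial 50 mm from its axis, opposite the index mark. Its foot is 64 mm and its top 104 mm above the table.
- confirm (a joint): Travel of the green confirm button: 0 when up, 0.006 m when fully down. Sprung, about 5 N to press it fully; it comes up again when let go.
- confirm_top (a point): Centre of the top face of the green round push button, 36 mm diameter, in a low black housing on the unit; it is pressed straight down by 6 mm.
- house: Small loose wooden house with a green pitched roof, 45 x 40 x 60 mm tall, standing on the table on the unit's +y side; origin at the centre of its underside. Leave alone.
- offcut: Loose light-wood offcut, 95 x 35 x 30 mm tall, lying on the table on the unit's -y side; origin at the centre of its underside. Leave alone.
- glue: Loose glue bottle with orange cap, 48 mm diameter, 95 mm tall, standing on the table on the unit's far side (+x); origin at the centre of its underside. Leave alone.

How it is judged (in metres and radians):
On the way, in this order (a step that is already met when the one before it is completed fails the run):
1. the dial is turned until its index mark lines up with the red line, and stands still (horizontal distance between index and target below 0.005 m and angular speed of dial below 0.06 rad/s), for 0.2 s.
2. the green confirm button is pressed fully down with the mark on the line (horizontal distance between index and target below 0.005 m and value of joint confirm above 0.0048 m), for 0.04 s.
At the end, for the whole second after the job is handed in: The index point stands within 5 mm (about 4 degrees) of the red line's point, the dial is still, the button is up again after its full press, and the house, offcut and bottle stand upright within 15 mm of where they were (all of step 1 and value of joint confirm below 0.0015 m and distance of each of house, offcut, glue from where it was at the start of the episode below 0.015 m and angle between each of house, offcut, glue's own z axis and vertical below 0.2 rad); the robot touches nothing.
It fails at once if the confirm button is pressed (more than 3 mm) while the mark is off the red line (value of joint confirm above 0.003 m and not (horizontal distance between index and target below 0.005 m)).
It fails at once if the dial or its peg is pinched or forced (more than 25 N) (contact force between the fingers and dial above 25 N).
It fails at once if a bystander is lifted, tipped or shifted by more than 15 mm (distance of any of house, offcut, glue from where it was at the start of the episode above 0.015 m or angle between any of house, offcut, glue's own z axis and vertical above 0.2 rad).
It also fails if it takes over 64 s, if anything falls off the work surface, if the arm or the gripper's body presses on something with over 40 N, if the wrist force passes 120 N, or if a joint passes its speed limit or range.

## Working session

There is one attempt and no reset: what is moved stays moved. The work goes in short steps, Python scripts to look and compute and a shell command to move; the robot and the scene stay as the last step left them, time stands still between calls to the robot, and variables do not carry over. Pictures are saved under pics/ and viewed, at most 10 in all, crops included, and the job is handed in when it is done.

```bash
mkdir -p pics; python3 - <<'E'
from plant import bot
import cv2
for n in("top","scene"):
    cv2.imwrite(f"pics/{n}0.png",bot.grab_frame(n)); c=bot.calibration(n); print(n,c)
s=bot.read_state();print(s["time_s"],s["position"],s["tool_rot"],s["opening"],s["wrist_force"])
E
```

```text
top {'camera_matrix': array([[501.26363941,   0.        , 325.06996681],
       [  0.        , 501.26363941, 232.61073835],
       [  0.        ,   0.        ,   1.        ]]), 'k1': -0.13449466900271717, 'eye': array([ 390.9299961 ,   47.18063171, 1048.19204992]), 'orientation': array([[-0.01202791, -0.97546226,  0.21983793],
       [-0.99991867,  0.01080135, -0.00678057],
       [ 0.00423965, -0.2199016 , -0.97551284]])}
scene {'camera_matrix': array([[478.5954254 ,   0.        , 318.33965555],
       [  0.        , 478.5954254 , 229.84927649],
       [  0.        ,   0.        ,   1.        ]]), 'k1': -0.06079548431735656, 'eye': array([1093.78568318, -322.22943579,  640.95664102]), 'orientation': array([[ 0.54374439,  0.55886531, -0.6261083 ],
       [ 0.83924661, -0.35970399,  0.4077722 ],
       [ 0.00267608, -0.74718312, -0.66461284]])}
0.1 [168.90341176 601.55763539 252.79226258] [[-9.62767447e-01  2.70330780e-01 -3.34073005e-04]
 [ 2.70330976e-01  9.62767011e-01 -9.19523418e-04]
 [ 7.30589857e-05 -9.75597495e-04 -9.99999521e-01]] 85.25570884139812 [-0.17436394  0.74511503 -0.12274189]
```

View pics/top0.png

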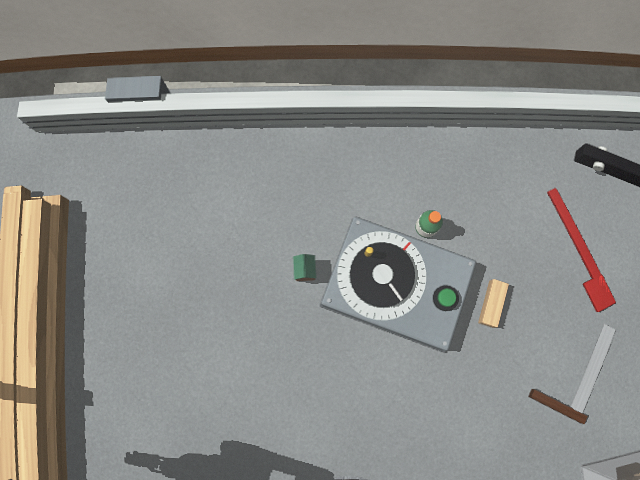

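View pics/scene0.png

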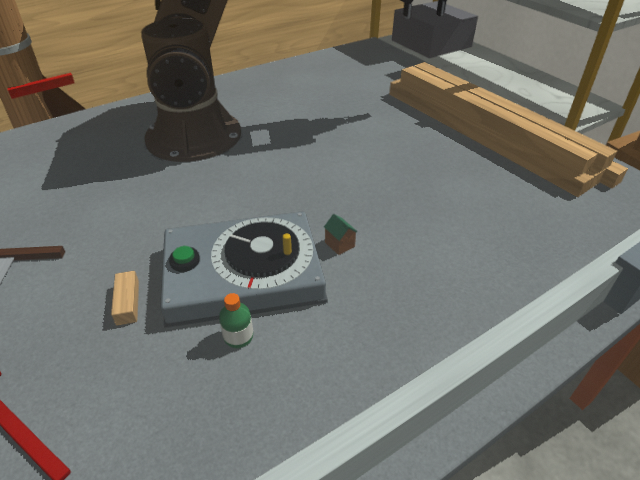

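The top view shows the dial centre near (383,274), the white mark running to about (402,300), the red line near (407,246), the peg top near (369,251) and the button near (447,297). The glue bottle is at (430,222), the offcut at (495,303) and the house at (304,267). Next I measure these in world coordinates.

```bash
cat >m.py <<'E'
from plant import bot
import cv2, numpy as np
def ray(n,uv,z):
    c=bot.calibration(n); K=c["camera_matrix"]
    p=cv2.undistortPoints(np.array([[uv]],float),K,np.array([c["k1"],0,0,0.]))[0,0]
    # exact drawn model: d=u(1+k1 r^2), same as cv2 radial
    d=c["orientation"]@np.array([p[0],p[1],1]); e=c["eye"]
    return e+d*(z-e[2])/d[2]
def comps(mask,minA=4):
    n,l,st,ce=cv2.connectedComponentsWithStats(mask.astype(np.uint8))
    return [(st[i,4],ce[i],np.argwhere(l==i)[:,::-1]) for i in range(1,n) if st[i,4]>=minA]
def best(n,mask,near,z,rad=25):
    # pixels of mask within rad of near -> world points on plane z
    yx=np.argwhere(mask); p=yx[:,::-1]; p=p[np.hypot(*(p-near).T)<rad]
    return p,np.array([ray(n,q,z)[:2] for q in p])
def look(n,near):
    im=bot.grab_frame(n); h=cv2.cvtColor(im,cv2.COLOR_BGR2HSV); H,S,V=h[...,0].astype(int),h[...,1].astype(int),h[...,2].astype(int)
    m={"red":(((H<6)|(H>172))&(S>130)&(V>80)),"yel":((H>17)&(H<32)&(S>140)&(V>80)),"grn":((H>50)&(H<85)&(S>110)&(V>60)),"wht":((S<40)&(V>170))}
    return im,m
E
python3 - <<'E'
from m import *
N={"top":dict(red=(407,246),yel=(369,252),grn=(447,297)),"scene":dict(red=(250,283),yel=(287,243),grn=(182,254))}
Z=dict(red=51.5,yel=104,grn=65)
for n in N:
    im,m=look(n,0)
    for k,uv in N[n].items():
        p,w=best(n,m[k],np.array(uv),Z[k],20)
        if len(p):print(n,k,len(p),p.mean(0).round(1),p.min(0),p.max(0),w.mean(0).round(1),w.min(0).round(1),w.max(0).round(1))
    # ring and hub: white comps
    for a,c,q in comps(m["wht"],40):
        if np.hypot(*(c-np.array((383,274) if n=="top" else (262,248))))<40: print("white",n,a,c.round(1),ray(n,c,66).round(1),q.min(0),q.max(0))
for nm,uv,z in(("index end",(402,300),64),("hub",(383,274),66),("glue",(434,217),95),("offc",(495,303),30),("house",(304,267),55)):print(nm,ray("top",uv,z).round(1))
for uv in((357,217),(478,262),(447,350),(321,304)):print(ray("top",uv,50).round(1))
im=bot.grab_frame("top");cv2.imwrite("pics/c.png",cv2.resize(im[200:360,280:520],None,fx=3.3,fy=3.3,interpolation=2))
E
```

```text
top red 19 [406.3 245.7] [403 242] [409 249] [ 586.3 -124.7] [ 579.6 -130.6] [ 594.  -117.7]
top yel 34 [369.  249.8] [366 247] [372 252] [569.  -43.2] [564.6 -49.1] [574.5 -37.4]
top grn 234 [446.7 297.1] [438 289] [455 305] [ 479.2 -198.5] [ 463.5 -215.2] [ 495.3 -181. ]
white top 2602 [377.8 276. ] [523.2 -62.7  66. ] [337 231] [426 320]
white top 315 [382.3 273.6] [527.8 -71.9  66. ] [373 264] [392 283]
white top 49 [395.1 291.5] [492. -96.  66.] [389 284] [401 300]
scene red 26 [250.2 282.2] [248 278] [252 286] [ 586.7 -125.9] [ 579.1 -132.9] [ 594.1 -119.2]
scene yel 151 [286.8 243.2] [283 233] [291 253] [587.4 -54.1] [565.3 -68.2] [609.3 -39.7]
scene grn 272 [183.4 253.8] [173 246] [193 262] [ 477.4 -197.8] [ 457.3 -215.2] [ 498.4 -180.2]
white scene 70 [283.9 222.6] [501.  -11.8  66. ] [274 219] [293 228]
white scene 51 [236.  226.6] [463.4 -90.9  66. ] [229 223] [242 231]
white scene 890 [289.7 263.2] [596.7 -55.5  66. ] [251 225] [312 287]
white scene 564 [226.1 261.2] [ 534.8 -143.5   66. ] [211 230] [249 286]
white scene 244 [261.3 243.9] [529.1 -73.5  66. ] [251 237] [272 251]
index end [ 475.3 -109.2   64. ]
hub [527.1 -73.2  66. ]
glue [ 635.  -175.3   95. ]
offc [ 468.  -307.9   30. ]
house [544.7  83.3  55. ]
[648.1 -25.9  50. ]
[ 550.8 -271.6   50. ]
[ 376.1 -197.2   50. ]
[470.9  50.1  50. ]
```

View pics/c.png

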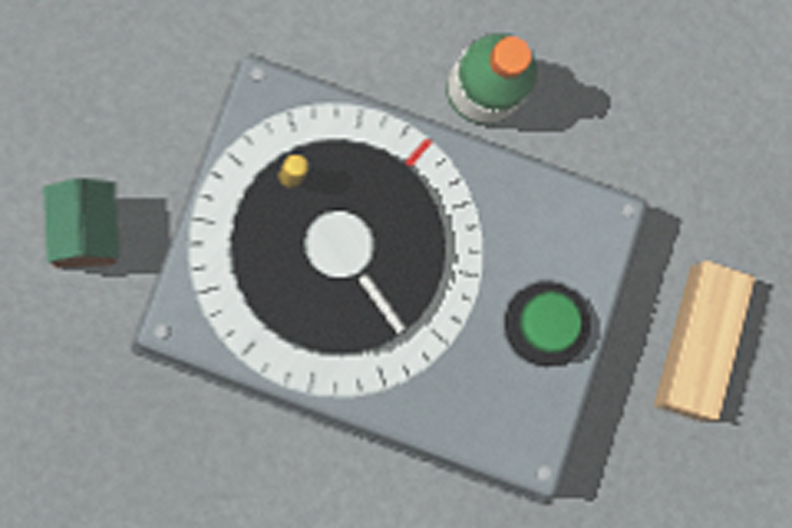

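C≈(528,-72.5). The unit's yaw of -21.6° is consistent with the 135 mm dial-to-button distance. The index is at about -147°, the peg at 34° and the red line at -42°, so the dial needs about +104° CCW. The peg goes from (569,-44) to about (491,-39). I'll shut the gripper and move above the start point behind the peg.

```bash
python3 -m inch '[[0.208,-0.335,-0.02,0,0,-20],[0.208,-0.335,-0.02,0,0,-20],[0.208,-0.335,-0.02,0,0,-20],[0.208,-0.335,-0.02,0,0,-20],[0.208,-0.335,-0.02,0,0,-20],[0.208,-0.335,-0.02,0,0,-20],[0.208,-0.335,-0.02,0,0,-20],[0.208,-0.335,-0.02,0,0,-20],[0.208,-0.335,-0.02,0,0,-20],[0.208,-0.335,-0.02,0,0,-20],[0.208,-0.335,-0.02,0,0,-20],[0.208,-0.335,-0.02,0,0,-20]]' 0 20
python3 -m inch '[[0.208,-0.335,-0.05,0,0,-20],[0.208,-0.335,-0.05,0,0,-20],[0.208,-0.335,-0.05,0,0,-20],[0.208,-0.335,-0.05,0,0,-20],[0.208,-0.335,-0.05,0,0,-20],[0.208,-0.335,-0.05,0,0,-20],[0.208,-0.335,-0.05,0,0,-20],[0.208,-0.335,-0.05,0,0,-20],[0.208,-0.335,-0.05,0,0,-20],[0.208,-0.335,-0.05,0,0,-20],[0.208,-0.335,-0.05,0,0,-20],[0.208,-0.335,-0.05,0,0,-20]]'
python3 - <<'E'
from m import *
s=bot.read_state();print(s["time_s"],s["position"],s["tool_rot"][:,0],s["opening"],s["wrist_force"])
cv2.imwrite("pics/s1.png",bot.grab_frame("scene")[120:400,100:440])
E
```

```text
time_s: 1.25
position: [377.4, 266.0, 233.4]
tool_rot: [[-0.811, 0.586, 0.0], [0.586, 0.811, 0.0], [0.0, 0.0, -1.0]]
wrist_force: [0.5, -0.1, -0.1]
opening: 0.0
grasp_force: 0.0
time_s: 2.25
position: [585.2, -67.8, 182.7]
tool_rot: [[-0.563, 0.826, -0.001], [0.826, 0.563, 0.0], [0.001, -0.0, -1.0]]
wrist_force: [-0.3, -0.0, -0.4]
opening: 0.0
grasp_force: 0.0
2.25 [585.22905025 -67.8185486  182.67073268] [-0.56331995  0.82623839  0.00086998] 0.0031791995692678544 [-0.30151535 -0.00976917 -0.39256838]
```

View pics/s1.png

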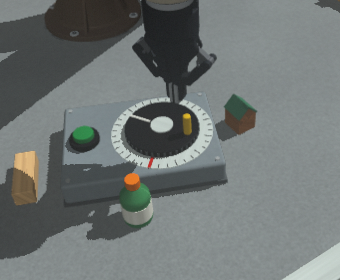

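The shut fingertips hang above the dial near full-image pixel (275,218), and the peg and mark have not moved. I'll check the tip by ray and compute the arc.

```bash
python3 - <<'E'
from m import *
print(ray("scene",(275,221),161).round(0))
C=np.array([528,-72.5])
def pose(a,off): a=np.radians(a); return C+50*np.array([np.cos(a),np.sin(a)])-off*np.array([-np.sin(a),np.cos(a)])
p0=np.array([585,-68.3])
for a in range(34,140,4): print(a,((pose(a,18)-p0)/1000).round(4))
E
```

```text
[588. -73. 161.]
34 [-0.0055  0.0088]
38 [-0.0065  0.0124]
42 [-0.0078  0.0159]
46 [-0.0093  0.0193]
50 [-0.0111  0.0225]
54 [-0.013   0.0257]
58 [-0.0152  0.0287]
62 [-0.0176  0.0315]
66 [-0.0202  0.0342]
70 [-0.023   0.0366]
74 [-0.0259  0.0389]
78 [-0.029  0.041]
82 [-0.0322  0.0428]
86 [-0.0356  0.0444]
90 [-0.039   0.0458]
94 [-0.0425  0.0469]
98 [-0.0461  0.0478]
102 [-0.0498  0.0484]
106 [-0.0535  0.0488]
110 [-0.0572  0.0489]
114 [-0.0609  0.0488]
118 [-0.0646  0.0484]
122 [-0.0682  0.0477]
126 [-0.0718  0.0468]
130 [-0.0754  0.0457]
134 [-0.0788  0.0443]
138 [-0.0821  0.0426]
```

```bash
python3 -m inch '[[0,0,-0.03,0,0,0],[0,0,-0.055,0,0,0],[0,0,-0.075,0,0,0],[0,0,-0.083,0,0,0],[0,0,-0.083,0,0,0]]'
```

```text
time_s: 2.72
position: [584.1, -66.6, 99.1]
tool_rot: [[-0.565, 0.825, -0.003], [0.825, 0.565, 0.001], [0.002, -0.002, -1.0]]
wrist_force: [0.0, -0.2, -0.2]
opening: -0.1
grasp_force: 0.0
```

```bash
python3 -m inch '[[-0.003,0.005,0,0,0,0],[-0.0055,0.0088,0,0,0,0],[-0.0065,0.0124,0,0,0,4],[-0.0078,0.0159,0,0,0,8],[-0.0093,0.0193,0,0,0,12],[-0.0111,0.0225,0,0,0,16],[-0.013,0.0257,0,0,0,20],[-0.0152,0.0287,0,0,0,24],[-0.0176,0.0315,0,0,0,28],[-0.0202,0.0342,0,0,0,32],[-0.023,0.0366,0,0,0,36],[-0.023,0.0366,0,0,0,36]]'
cat >>m.py <<'E'
def dial():
    C=np.array([528,-72.5])
    for n,r,y in(("top",(407,246),None),("scene",(250,283),None)):
        im,m=look(n,0)
        w=np.array([np.r_[ray(n,q,64)[:2],q] for q in np.argwhere(m["wht"])[:,::-1] if abs(q[0]-(383 if n=="top" else 262))<50 and abs(q[1]-(274 if n=="top" else 244))<50])
        d=w[:,:2]-C; k=np.hypot(*d.T); k=(k>30)&(k<60)
        a=None
        if k.sum()>5: v=d[k].mean(0); a=np.degrees(np.arctan2(v[1],v[0])).round(1)
        p,x=best(n,m["red"],np.array(r),51.5,20); v=x.mean(0)-C if len(x) else np.zeros(2)
        pk,x2=best(n,m["yel"],np.array((383,274) if n=="top" else (262,244)),104,45)
        print(n,"mark",a,"npx",k.sum(),"spread",d[k].std(0).round(1),"red",len(p),np.degrees(np.arctan2(v[1],v[0])).round(1),"yel",len(pk),(pk.mean(0).round(1) if len(pk) else None),(x2.mean(0).round(1) if len(pk) else None))
        cv2.imwrite(f"pics/{n}_{int(bot.read_state()['time_s']*100)}.png",im)
E
python3 -c "
from m import *;dial()"; ls pics
```

```text
time_s: 3.72
position: [562.0, -31.0, 101.8]
tool_rot: [[-0.943, 0.333, 0.002], [0.333, 0.943, -0.0], [-0.002, 0.0, -1.0]]
wrist_force: [-0.4, -0.2, 0.4]
opening: -0.4
grasp_force: 0.0
top mark None npx 0 spread [nan nan] red 0 0.0 yel 0 None None
scene mark -109.3 npx 29 spread [3.  7.9] red 28 -42.3 yel 0 None None
c.png
s1.png
scene0.png
scene_381.png
top0.png
top_376.png
  ret = _var(a, axis=axis, dtype=dtype, out=out, ddof=ddof,
  arrmean = um.true_divide(arrmean, div, out=arrmean,
  ret = um.true_divide(
```

The peg push works: the scene camera puts the mark at -109°, as planned, with the red line at -42.3°. I'll continue the arc.

```bash
python3 -m inch '[[-0.0029,0.0023,0,0,0,4],[-0.006,0.0044,0,0,0,8],[-0.0092,0.0062,0,0,0,12],[-0.0126,0.0078,0,0,0,16],[-0.016,0.0092,0,0,0,20],[-0.0195,0.0103,0,0,0,24],[-0.0231,0.0112,0,0,0,28],[-0.0268,0.0118,0,0,0,32],[-0.0305,0.0122,0,0,0,36],[-0.0342,0.0123,0,0,0,40],[-0.0379,0.0122,0,0,0,44],[-0.0416,0.0118,0,0,0,48]]'
python3 -m inch '[[-0.0036,-0.0007,0,0,0,4],[-0.0072,-0.0016,0,0,0,8],[-0.009,-0.0022,0,0,0,10],[-0.0108,-0.0027,0,0,0,12],[-0.0108,-0.0027,0,0,0,12],[-0.0108,-0.0027,0,0,0,12]]'
python3 -W ignore -c "
from m import *;dial()"
```

```text
time_s: 4.82
position: [520.9, -19.6, 101.1]
tool_rot: [[-0.88, -0.475, 0.002], [-0.475, 0.88, 0.0], [-0.002, -0.001, -1.0]]
wrist_force: [1.6, 2.2, 2.6]
opening: 0.2
grasp_force: 1.3
time_s: 5.32
position: [509.7, -22.5, 100.7]
tool_rot: [[-0.764, -0.645, 0.001], [-0.645, 0.764, -0.0], [-0.0, -0.0, -1.0]]
wrist_force: [0.3, 0.5, 0.8]
opening: -0.3
grasp_force: 0.3
top mark None npx 2 spread [0. 1.] red 0 0.0 yel 0 None None
scene mark -50.7 npx 31 spread [5.4 6.7] red 26 -42.3 yel 83 [270.6 219.9] [521.4 -48. ]
```

The mark is at -50.7°, so about 8° remain. I'll advance 7° slowly, back off and check with both cameras.

```bash
python3 -m inch '[[-0.0017,-0.0007,0,0,0,2],[-0.0034,-0.0014,0,0,0,4],[-0.0043,-0.0018,0,0,0,5],[-0.0051,-0.0022,0,0,0,6],[-0.0059,-0.0026,0,0,0,7],[-0.0059,-0.0026,0,0,0,7],[-0.0059,-0.0026,0,0,0,7]]'
python3 -W ignore -c "
from m import *;dial()"; ls -t pics | head -2
```

```text
time_s: 6.0
position: [503.7, -25.2, 100.3]
tool_rot: [[-0.678, -0.735, -0.0], [-0.735, 0.678, 0.0], [0.0, 0.0, -1.0]]
wrist_force: [1.2, 1.2, 0.7]
opening: 0.1
grasp_force: 0.6
top mark None npx 1 spread [0. 0.] red 0 0.0 yel 0 None None
scene mark -43.4 npx 32 spread [6.5 6.1] red 27 -42.2 yel 91 [267.5 219.5] [517.4 -52. ]
scene_610.png
top_605.png
```

```bash
python3 -m inch '[[0.007,0.0075,0,0,0,0],[0.014,0.015,0,0,0,0],[0.014,0.015,0,0,0,0],[0.014,0.015,0.04,0,0,0],[0.014,0.015,0.08,0,0,0],[0.014,0.015,0.11,0,0,0],[0.014,0.015,0.11,0,0,0]]'
python3 -m inch '[[-0.1,-0.375,0.11,0,0,-60],[-0.1,-0.375,0.11,0,0,-60],[-0.1,-0.375,0.11,0,0,-60],[-0.1,-0.375,0.11,0,0,-60],[-0.1,-0.375,0.11,0,0,-60],[-0.1,-0.375,0.11,0,0,-60],[-0.1,-0.375,0.11,0,0,-60],[-0.1,-0.375,0.11,0,0,-60],[-0.1,-0.375,0.11,0,0,-60],[-0.1,-0.375,0.11,0,0,-60],[-0.1,-0.375,0.11,0,0,-60],[-0.1,-0.375,0.11,0,0,-60]]'
python3 -W ignore -c "
from m import *;dial()
im=bot.grab_frame('top')[210:350,310:490]; i2=bot.grab_frame('scene')[200:310,150:330]
cv2.imwrite('pics/v.png',np.hstack([cv2.resize(im,(400,311),interpolation=2),cv2.resize(i2,(400,311),interpolation=2)]))"
```

```text
time_s: 6.68
position: [519.5, -10.0, 215.7]
tool_rot: [[-0.677, -0.736, 0.008], [-0.736, 0.677, -0.001], [-0.005, -0.007, -1.0]]
wrist_force: [-0.9, -0.2, -0.0]
opening: -0.3
grasp_force: 0.0
time_s: 7.68
position: [417.2, -386.1, 319.8]
tool_rot: [[-0.975, 0.222, -0.0], [0.222, 0.975, 0.001], [0.001, 0.0, -1.0]]
wrist_force: [0.5, 1.1, -0.4]
opening: 0.2
grasp_force: 0.0Traceback (most recent call last):
  File "<string>", line 2, in <module>
    from m import *;dial()
                    ~~~~^^
  File "m.py", line 24, in dial
    w=np.array([np.r_[ray(n,q,64)[:2],q] for q in np.argwhere(m["wht"])[:,::-1] if abs(q[0]-(383 if n=="top" else 262))<50 and abs(q[1]-(274 if n=="top" else 244))<50])
                      ~~~^^^^^^^^
  File "m.py", line 4, in ray
    c=bot.calibration(n); K=c["camera_matrix"]
ValueError: time passes only in moves, steps and waits
```

The helper calls calibration once per pixel, which may be the cause of that error. I'll cache it and retry.

```bash
sed -i 's/^def ray/CAL={n:bot.calibration(n) for n in ("top","scene")}\ndef ray/; s/c=bot.calibration(n); K/c=CAL[n]; K/' m.py
python3 -W ignore -c "
from m import *;dial()
im=bot.grab_frame('top')[210:350,310:490]; i2=bot.grab_frame('scene')[200:310,150:330]
cv2.imwrite('pics/v.png',np.hstack([cv2.resize(im,(400,311),interpolation=2),cv2.resize(i2,(400,311),interpolation=2)]))"
```

```text
top mark -42.5 npx 36 spread [6.8 6.4] red 17 -41.9 yel 34 [366.8 290.4] [491.  -36.9]
scene mark -43.6 npx 30 spread [6.7 6.3] red 27 -42.2 yel 128 [267.9 217.5] [513.3 -49. ]
```

View pics/v.png

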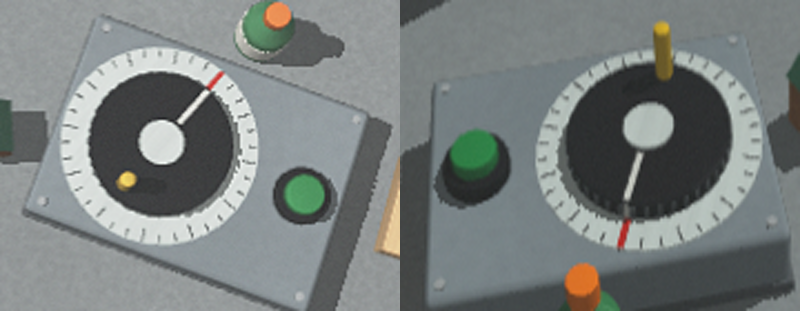

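The mark (-42.5° top, -43.6° scene) and the red line (-42°) agree within about 1.5°, inside the 4° tolerance. In the composite they are visibly in line at about (213,88) on the left and (625,215) on the right. Next I move above the button at (478,-198).

```bash
python3 -m inch '[[0.061,0.188,-0.1,0,0,0],[0.061,0.188,-0.1,0,0,0],[0.061,0.188,-0.1,0,0,0],[0.061,0.188,-0.1,0,0,0],[0.061,0.188,-0.1,0,0,0],[0.061,0.188,-0.1,0,0,0],[0.061,0.188,-0.18,0,0,0],[0.061,0.188,-0.21,0,0,0],[0.061,0.188,-0.22,0,0,0],[0.061,0.188,-0.22,0,0,0],[0.061,0.188,-0.22,0,0,0]]'
python3 -W ignore -c "
from m import *
s=bot.read_state();print(s['position'],s['wrist_force'])
cv2.imwrite('pics/w.png',cv2.resize(bot.grab_frame('scene')[170:310,120:300],(600,467),interpolation=2))"
```

```text
time_s: 8.85
position: [478.5, -196.7, 99.9]
tool_rot: [[-0.976, 0.219, -0.003], [0.219, 0.976, 0.002], [0.003, 0.001, -1.0]]
wrist_force: [-0.1, 0.1, 0.5]
opening: -0.1
grasp_force: 0.0
[ 478.48667897 -196.699911     99.87036339] [-0.07589222  0.13838148  0.50142123]
```

View pics/w.png

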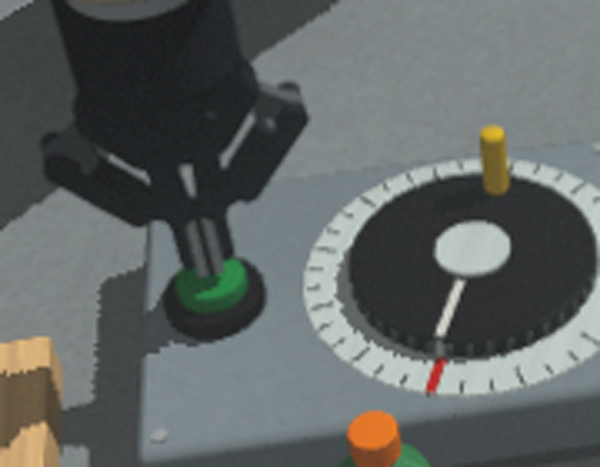

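The shut fingertips stand just above the green button (tip near (208,275) in the crop), and the mark is still in line with the red line at (437,365). I'll lower in small steps, watching the force.

```bash
for i in 1; do python3 -m inch '[[0,0,-0.002,0,0,0],[0,0,-0.004,0,0,0],[0,0,-0.006,0,0,0],[0,0,-0.008,0,0,0],[0,0,-0.008,0,0,0]]'; done
```

```text
time_s: 9.32
position: [479.0, -197.4, 92.8]
tool_rot: [[-0.976, 0.22, 0.001], [0.22, 0.976, -0.001], [-0.002, -0.0, -1.0]]
wrist_force: [1.0, -0.2, 2.0]
opening: -0.0
grasp_force: 1.0
```

```bash
python3 -m inch '[[0,0,-0.001,0,0,0],[0,0,-0.002,0,0,0],[0,0,-0.003,0,0,0],[0,0,-0.003,0,0,0],[0,0,-0.003,0,0,0]]'
```

```text
time_s: 9.73
position: [479.0, -197.4, 89.5]
tool_rot: [[-0.976, 0.22, 0.001], [0.22, 0.976, -0.0], [-0.001, -0.0, -1.0]]
wrist_force: [2.7, -2.1, 4.2]
opening: -0.2
grasp_force: 2.0
```

```bash
python3 -m inch '[[0,0,-0.001,0,0,0],[0,0,-0.002,0,0,0],[0,0,-0.003,0,0,0],[0,0,-0.003,0,0,0],[0,0,-0.003,0,0,0]]'
```

```text
time_s: 10.15
position: [479.1, -197.4, 87.7]
tool_rot: [[-0.976, 0.219, 0.002], [0.219, 0.976, -0.001], [-0.002, -0.001, -1.0]]
wrist_force: [-1.3, -0.4, 23.6]
opening: 0.1
grasp_force: 12.0
```

The force rose to 24 N, so the button is at its stop. I'll release and retreat.

```bash
python3 -m inch '[[0,0,0.005,0,0,0],[0,0,0.02,0,0,0],[0,0,0.06,0,0,0],[0,0,0.1,0,0,0],[0,0,0.14,0,0,0],[-0.03,-0.1,0.18,0,0,0],[-0.06,-0.19,0.2,0,0,0],[-0.06,-0.19,0.2,0,0,0],[-0.06,-0.19,0.2,0,0,0],[-0.06,-0.19,0.2,0,0,0],[-0.06,-0.19,0.2,0,0,0],[-0.06,-0.19,0.2,0,0,0]]'
python3 -W ignore -c "
from m import *;dial()
im=bot.grab_frame('top')[200:360,280:520]; i2=bot.grab_frame('scene')[190:350,100:340]
cv2.imwrite('pics/x.png',np.hstack([cv2.resize(im,(400,267)),cv2.resize(i2,(400,267))]))"
```

```text
time_s: 11.15
position: [417.5, -388.4, 285.8]
tool_rot: [[-0.975, 0.223, -0.001], [0.223, 0.975, 0.001], [0.001, 0.001, -1.0]]
wrist_force: [0.8, 0.2, -0.8]
opening: -0.1
grasp_force: 0.0
top mark -42.5 npx 36 spread [6.8 6.4] red 17 -41.9 yel 35 [366.9 290.3] [491.2 -37.1]
scene mark -43.6 npx 30 spread [6.7 6.3] red 27 -42.2 yel 127 [267.9 217.5] [513.2 -48.9]
```

View pics/x.png

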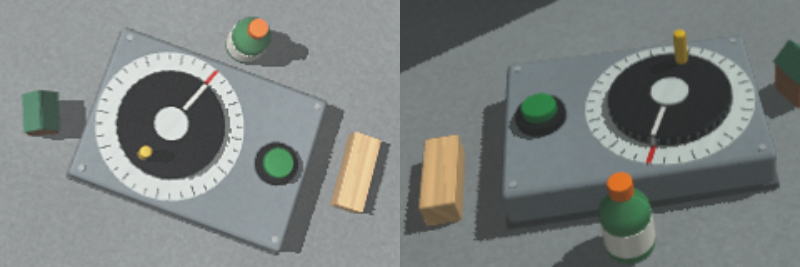

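The mark is still on the red line (left (210,78), right (653,145)), the button is up, the bystanders have not moved and the arm is clear. I'm handing in.

```bash
python3 -c "
from plant import bot;print(bot.close_job())"
```

```text
the job is handed in; nothing more can be done
None
```

The job is handed in: the dial mark is within about 1.5° of the red line, the button was pressed to its stop (24 N) and let go, and the house, offcut and bottle look unmoved in the last pictures; no verdict came back.

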